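# Clip the fan nozzle onto the air port

### The arm

A 7-joint arm with a two-finger parallel gripper is mounted at the origin on the work surface. World frame = base frame: x ahead of the robot, y to its left, z up, the work surface at z = 0. Lengths are in mm, angles in rad, forces in N, time in s.
With the tool pointing down it reaches from about 350 to 900 mm from the base axis. Payload 8.1 kg.
Tool frame: the origin (TCP) lies on the centre line of the jaws, within the pads' length; the fingertips stand 17 mm ahead of it and the grasp point (between the pads) lies 2 mm behind it; y points along the fingers, x is the direction in which the jaws open and shut, and the axes are right-handed (so a half turn about y gives the same grasp; the last joint's range is limited). The gripper opens to 85 mm and grips with 20 to 120 N. Pads are 22 mm wide; open, the fingers measure 114 mm over their backs; the gripper's body (76 mm by 85 mm) begins 54 mm behind the grasp point. The pads swing forward as they close: fully open they stand 13 mm farther back than shut.
Start: joints at [1.011, 0.434, 0.025, 1.573, -0.012, 1.134, -0.075], TCP at [275.654, -560.942, 248.323] pointing down, gripper open.
Joint ranges: [-2.62, 2.62], [-0.44, 2.09], [-1.27, 1.32], [0.08, 2.57], [-1.32, 4.46], [0.12, 2], [-2.74, 2.74]. Speed limits (rad/s): [2.22, 2.22, 3.01, 3.01, 3.14, 3.14, 3.14].

### API

Orientations are given as a rotation vector (axis times angle).
In Python, from rig import env gives the robot as it stands. The module is installed in compiled form; this text tells all that it offers.
- The arm moves only by the shell command python3 -m handwheel 'ROWS' [FORCE]. ROWS is JSON, a list of rows, each an object of numbers: "ax", "ay", "az": the turn, a rotation vector about the tool's x, y, z in rad; "x", "y", "z": the shift along the tool's x, y, z in cm; "gripper": the opening in per cent of the stroke, from 0 (shut) to 100 (fully open). In form: [{"ax": .., "ay": .., "az": .., "x": .., "y": .., "z": .., "gripper": ..}, ...]. A call has 1 to 8 rows; each row shifts and turns the commanded pose from where the row before left it, along the tool's axes as they then stand; what a row does not reach is not made up. A row lasts 1/12 s, in which the tool goes at most 41.7 mm and 7.16 degrees, less where a joint would pass 70% of its speed; a pose out of reach is approached as far as the arm can. A call with a gripper value outside its range is refused whole. The fingers move at their own pace and stop on an object; FORCE is the grip in N (left out, the last holds). Time passes only in rows, so rows that do not move let the fingers close. It gives the time, the measured TCP pose, the force and the opening at its end, in the units of the state.
- env.state(): the state, without advancing time (a new reading comes with each control period).
- env.grab_frame(name): name is "scene" or "side" or "wrist"; returns (picture, depth): 400x640x3 uint8, red, green, blue; 400x640 float32, mm along the optical axis (not along the pixel's ray), 0 where there is no reading.
- env.camera_params(name): a dict with "fovy" (degrees; the focal length in pixels is half the picture's height over the tangent of half this angle, whatever the lens; pixels are square), "cx", "cy" (the principal point, pixels), "k1" (the pictures are not rectified: a ray, as slopes to the right and down, at radius r is drawn at 1 + k1 r^2 times it, then the intrinsics apply), "xyz" and "attitude" of the camera in the world. Camera axes: x right, y down, z forward; pixel columns grow to the right and rows downward; lengths in mm; the calibration is good to about 2 mm. A picture is of the moment at which its call begins: read the wrist's pose just before it. camera_params takes no time and is no camera call; for the wrist camera it gives the pose at the moment of the call.
- env.job_done(): hands the job in, once; it reports no verdict.
The state is a dict: "t": time; "qpos": joint angles; "joint_vel": joint speeds; "effort": joint torques, N m; "ee_pos": TCP position; "ee_rot": TCP orientation; "force": force on the tool from outside, world axes, zero at the start; "moment": the same for the moment, N m; "finger_gap": finger opening in mm.
Only numpy, scipy, OpenCV 4.12 (cv2) and the standard library are available. Lean on these libraries where they do the work, as an engineer would, in place of code of your own. Each camera call takes 0.05 s, during which the arm holds its last target. There are 200 camera calls.

### The job

Unclip the flat-tipped air nozzle from its plywood stand, holding its side button pressed right in while you pull it straight up, and clip it onto the empty aluminium air port, fully home with the button sprung back out so that it is caught. Work gently, never wrench or ram it in either socket, and leave the tape measure, screwdriver and wooden cradle where they are.

Things in the scene. Friction and masses are not known exactly. Their poses are not given: they have to be found in the camera images.
- nozzle: black upright air nozzle, 92 mm tall, 0.08 to 0.16 kg. Origin: centre of its underside, z up. Square 20 mm plug z = 0 to 30 mm (lowest 5 mm taper to 15 mm square); square 30 mm body z = 30 to 74, a soft seal under it; steel fan tip above, 36 mm along x, 8 along y. Grey button on the +y side. Clipped in, the shoulder (z = 30) rests on the block's top face, origin 10 mm above the table
- nozzle_grip (a point): point on the nozzle's axis at the height of the button's centre: 56 mm above its origin, 26 mm above the block's top face when clipped in, 36 mm under the top of the tip. Pinched here along the nozzle's y axis (one finger on the button, one on the bare -y face) it is 36 mm wide with the button out, 30 mm with it in
- button_face (a point): centre of the outer face of the release button (14 mm wide, 20 mm tall), which stands 6 mm proud of the nozzle's +y side
- release (a joint): how far the button is pressed in, m: 0 out, 0.006 fully in (flush). Spring: 4 N to start, 18 N fully in; a grip of 25 to 40 N holds it in. A steel catch moves with it: 5 mm out of the plug's +y side, its flat top 17 mm above the nozzle's origin, it hooks under a lip in the socket and is clear only with the button about 5 mm in. With the button out the nozzle rises just 1.5 mm, then is held
- stand: plywood parking stand, fixed, holding the flat-tipped nozzle at the start: block 48 x 48 mm, 40 mm high, on a 70 mm square foot 6 mm thick. Origin: centre of the underside, z up; catch recess on its +y side. Same well as the port's
- port: empty aluminium air port, fixed: block 48 x 48 mm, 40 mm high, clamped on a post over a 66 mm square flange, brass stub on its +x side. Origin: centre of the flange's underside, z up. The clamped height varies: top face 40 to 58 mm above this origin; no reading shows it, feel for the seat. Well 22 x 22 mm on the axis, square to the axes, 33 mm deep, sharp rim. Catch recess on the +y side
- port_axis (a point): point on the well's axis, 70 mm above the port's origin, clear of the block. The nozzle's +y must point to the port's +y. Home: shoulder on the block's top face, nozzle origin 10 to 28 mm above the port's origin as the clamp has it. Put it in with the button held; 1.5 mm short of home or less, the catch springs under the lip (11.5 mm thick) on letting go, else not. Over 32 N harms it
- other: second plywood stand, fixed, the same block with a short round nozzle that stays (28 mm black barrel, thin brass tip, 86 mm tall in all). Origin: centre of the underside
- tape: teal tape measure on the table, 62 x 34 x 58 mm; not to be disturbed. Origin: centre of the underside
- driver: screwdriver lying on the table; not to be disturbed
- cradle: plywood V cradle, 90 x 80 x 86 mm; not to be disturbed. Origin: centre of the underside
Not all that is in view belongs to the job. Leave any pink look-alike of the nozzle alone. What is shaped like the port but pink is not meant.

How it is judged (in metres and radians):
On the way, in this order (a step that is already met when the one before it is completed fails the run):
1. the button is held in (at least 4 mm) while the nozzle is still in the stand (value of joint release above 0.004 m and z of nozzle in the frame of stand below 0.014 m and horizontal distance between nozzle and stand below 0.006 m), for 0.1 s.
2. the nozzle is out of the stand, at least 35 mm above its clipped height (z of nozzle in the frame of stand above 0.045 m), for 0.1 s.
At the end, for the whole second after the job is handed in: The nozzle is clipped in the air port: its axis within 3 mm of the port's, pushed home and caught under the lip (its origin less than 29.8 mm above the port's and its button sprung out, pressed less than 1.2 mm), upright within 0.08 rad, button to the port's +y side, at rest (z of nozzle in the frame of port below 0.0298 m and horizontal distance between nozzle and port below 0.003 m and angle between the z axis of nozzle and the z axis of port, either way round below 0.08 rad and angle between the y axis of nozzle and the y axis of port, either way round below 0.15 rad and y of button_face in the frame of port above 0 m and value of joint release below 0.0012 m and linear speed of nozzle below 0.02 m/s); the robot touches nothing.
It fails at once if the nozzle is wrenched in the stand (over 32 N between them) (contact force between nozzle and stand above 32 N).
It fails at once if the nozzle is rammed into the port (over 32 N between them) (contact force between nozzle and port above 32 N).
It fails at once if the tape measure, screwdriver or cradle is moved more than 25 mm (distance of any of tape, driver, cradle from where it was at the start of the episode above 0.025 m).
It also fails if it takes over 48 s, if anything falls off the work surface, if the arm or the gripper's body presses on something with over 40 N, if the wrist force passes 120 N, or if a joint passes its speed limit or range.

## Working session

There is one attempt and no reset: what is moved stays moved. The work goes in short steps, Python scripts to look and compute and a shell command to move; the robot and the scene stay as the last step left them, time stands still between calls to the robot, and variables do not carry over. Pictures are saved under pics/ and viewed, about 8 in all and at most 12, crops included, and the job is handed in when it is done.

```bash
mkdir -p pics; cat > h.py <<'E'
from rig import env
import numpy as np, cv2
from scipy.spatial.transform import Rotation as R
def att(p):
    a=np.array(p["attitude"],float)
    return a if a.shape==(3,3) else R.from_rotvec(a).as_matrix()
def grab(n,fn):
    p=env.camera_params(n); im,d=env.grab_frame(n)
    cv2.imwrite(f"pics/{fn}.png",im[:,:,::-1]); np.savez(f"pics/{fn}.npz",im=im,d=d); 
    import pickle; pickle.dump(p,open(f"pics/{fn}.pkl","wb")); return p,im,d
def load(fn):
    import pickle
    z=np.load(f"pics/{fn}.npz"); return pickle.load(open(f"pics/{fn}.pkl","rb")),z["im"],z["d"]
def ray(p,u,v):
    f=200/np.tan(np.radians(p["fovy"])/2)
    K=np.array([[f,0,p["cx"]],[0,f,p["cy"]],[0,0,1.]])
    q=cv2.undistortPoints(np.array([[[u,v]]],float),K,np.array([p["k1"],0,0,0,0.]))[0,0]
    return att(p)@np.array([q[0],q[1],1.])
def pt(p,d,u,v): # depth point
    return np.array(p["xyz"])+ray(p,u,v)*d[int(round(v)),int(round(u))]
def onz(p,u,v,z):
    r=ray(p,u,v);c=np.array(p["xyz"]);return c+r*(z-c[2])/r[2]
def cloud(p,d):
    f=200/np.tan(np.radians(p["fovy"])/2)
    K=np.array([[f,0,p["cx"]],[0,f,p["cy"]],[0,0,1.]])
    v,u=np.mgrid[:400,:640]
    q=cv2.undistortPoints(np.stack([u,v],-1).reshape(-1,1,2).astype(float),K,np.array([p["k1"],0,0,0,0.]))[:,0]
    c=np.c_[q,np.ones(len(q))]*d.reshape(-1,1)
    return (c@att(p).T+np.array(p["xyz"])).reshape(400,640,3)
E
python3 - <<'E'
from h import *
print(env.state())
for n in ("scene","side","wrist"):
    print(n,env.camera_params(n))
p,im,d=grab("scene","s0"); p2,im2,d2=grab("side","d0")
E
```

```text
{'t': 0.0, 'qpos': array([ 1.01140889,  0.43523377,  0.02498947,  1.57412784, -0.0116111 ,
        1.13398471, -0.07513247]), 'joint_vel': array([ 0.0007224 ,  0.00054523,  0.0008358 ,  0.00012129,  0.00094844,
       -0.00091643,  0.00050257]), 'effort': array([-2.31399954e-04, -6.70466352e+01,  1.02602810e+00, -3.16212916e+01,
        1.60007982e-02,  1.24032199e-02,  8.68240136e-06]), 'ee_pos': array([ 275.39548374, -560.50823467,  247.50753944]), 'ee_rot': array([-1.39054977,  0.86767729, -0.86532472]), 'force': array([ 0.4114391 , -0.20341463, -0.34402806]), 'moment': array([-0.00808037,  0.02533957,  0.01848568]), 'finger_gap': 85.21313902378166}
scene {'fovy': 46.57359357418639, 'cx': 318.3647533117462, 'cy': 191.77475023083377, 'k1': 0.0066079632714954525, 'xyz': array([1369.37104703,  516.59310621,  797.41270972]), 'attitude': array([-1.12860556, -2.24227279,  1.10278378])}
side {'fovy': 56.344273371335746, 'cx': 317.15786139174605, 'cy': 198.29979189804928, 'k1': -0.00358748085208054, 'xyz': array([445.4150358 , 581.5057609 , 455.14564617]), 'attitude': array([-0.32960696,  2.61666975, -1.45952759])}
wrist {'fovy': 71.86100489854955, 'cx': 321.93561285698235, 'cy': 201.3162739431005, 'k1': -0.04300417455674343, 'xyz': array([ 337.00550092, -530.32927857,  373.65846363]), 'attitude': array([ 2.46345257, -1.53376532, -0.21167001])}
```

View pics/s0.png

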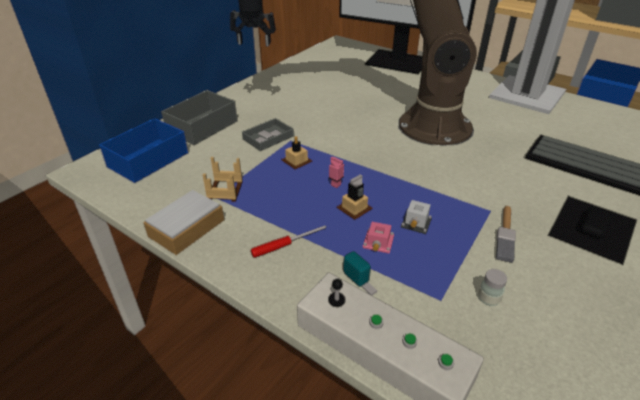

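View pics/d0.png

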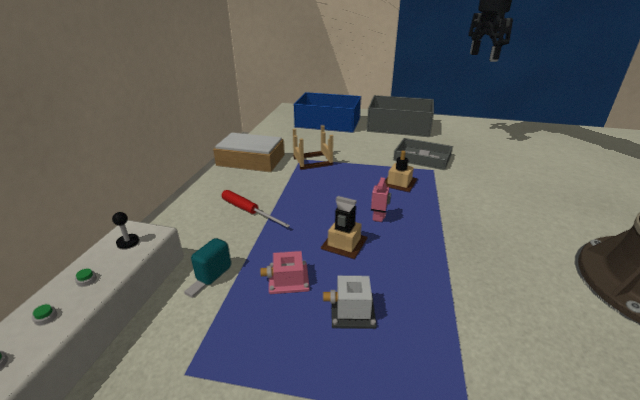

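Candidates, in the side view: black flat-tipped nozzle in its stand (345,225), pink look-alike (380,200), round nozzle in the second stand (402,170), aluminium port (353,300) and pink port (289,272). I choose the black nozzle at (345,225) and the aluminium port at (353,300). I'll check both in one close crop, with positions from depth.

```bash
python3 - <<'E'
from h import *
p,im,d=load("d0")
c=im[185:335,255:405]; cv2.imwrite("pics/c1.png",cv2.resize(c,(600,600),interpolation=cv2.INTER_CUBIC)[:,:,::-1])
for n in("d0","s0"):
    p,im,d=load(n); C=cloud(p,d)
    np.save(f"pics/{n}_c.npy",C)
    for (u,v) in ([(345,203),(345,217),(345,230),(344,243),(353,283),(372,282),(353,300),(402,160)] if n=="d0" else [(355,183),(356,192),(352,198),(418,207),(418,216),(409,205)]):
        print(n,u,v,pt(p,d,u,v).round(1))
E
```

```text
d0 345 203 [540.   24.3  97.8]
d0 345 217 [536.5  39.   77.8]
d0 345 230 [536.2  34.6  46.1]
d0 344 243 [535.3  45.5  24.5]
d0 353 283 [498.2 169.5  50.8]
d0 372 282 [473.8 110.4   2.8]
d0 353 300 [492.1 205.4  53.4]
d0 402 160 [ 453.2 -242.4   67.6]
s0 355 183 [550.7  25.7  93.6]
s0 356 192 [555.6  33.2  71.2]
s0 352 198 [553.8  21.2  44.8]
s0 418 207 [483.3 175.9  43.7]
s0 418 216 [515.2 192.   43.7]
s0 409 205 [442.7 134.2   3.3]
```

View pics/c1.png

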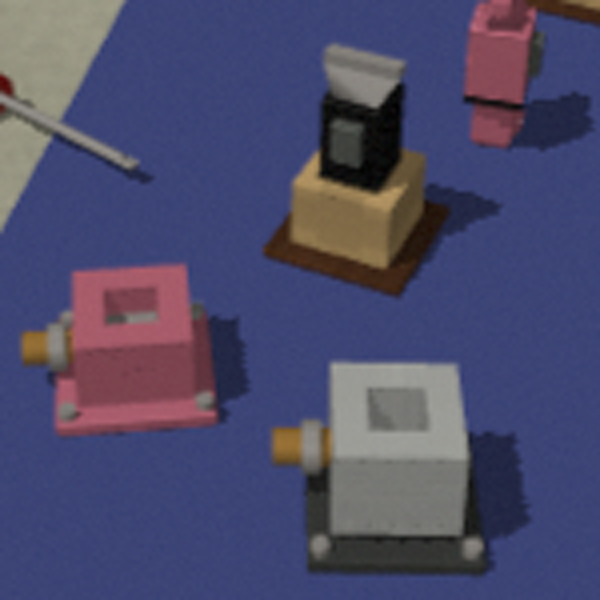

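The crop confirms it: black nozzle with its fan tip and a grey button facing this camera, and the silver port with its empty well and brass stub on the left. Next, poses from the block corners.

```bash
python3 - <<'E'
from h import *
p,im,d=load("d0")
def cr(u,v): return ((u+.5)/4-.5+255,(v+.5)/4-.5+185)
def rep(n,cs,zs):
    for z in zs:
        P=np.array([onz(p,*cr(*c),z) for c in cs]); 
        e=np.diff(np.vstack([P,P[:1]]),axis=0)
        print(n,z,P[:,:2].round(1).tolist(),"edges",np.linalg.norm(e,axis=1).round(1),"ang",np.degrees(np.arctan2(e[:,1],e[:,0])).round(1),"c",P.mean(0).round(1))
rep("port",[(331,363),(458,364),(469,458),(329,462)],[40,45,50,55,58])
rep("well",[(367,389),(427,388),(428,429),(370,429)],[45,50,55])
rep("stand",[(293,185),(388,213),(427,155)],[40])
rep("tip",[(325,47),(404,65)],[102])
rep("btn",[(330,121),(362,124)],[76])
for n,b in(("d0",None),("s0",None)):
    C=np.load(f"pics/{n}_c.npy").reshape(-1,3)
    for nm,c,z0,z1,r in(("tip",(540,25),88,110,45),("standtop",(540,25),36,44,50),("port",(497,185),38,62,50),):
        m=(np.linalg.norm(C[:,:2]-c,axis=1)<r)&(C[:,2]>z0)&(C[:,2]<z1); P=C[m]
        if len(P)>5: print(n,nm,len(P),P.mean(0).round(1),np.percentile(P[:,2],[50,90]).round(1),[np.array(x).round(1).tolist() for x in cv2.minAreaRect(P[:,:2].astype(np.float32))])
E
```

```text
port 40 [[526.5, 148.0], [477.7, 136.2], [467.0, 184.4], [516.6, 199.0]] edges [50.3 49.4 51.6 52. ] ang [-166.4  102.4   16.4  -78.9] c [496.9 166.9  40. ]
port 45 [[525.6, 153.2], [477.3, 141.6], [466.8, 189.2], [515.7, 203.6]] edges [49.7 48.8 51.  51.3] ang [-166.4  102.4   16.4  -78.9] c [496.3 171.9  45. ]
port 50 [[524.6, 158.4], [476.9, 146.9], [466.5, 194.0], [514.8, 208.2]] edges [49.1 48.2 50.4 50.7] ang [-166.4  102.4   16.4  -78.9] c [495.7 176.9  50. ]
port 55 [[523.6, 163.7], [476.5, 152.3], [466.3, 198.8], [514.0, 212.8]] edges [48.5 47.6 49.8 50.1] ang [-166.4  102.4   16.4  -78.9] c [495.1 181.9  55. ]
port 58 [[523.0, 166.8], [476.3, 155.5], [466.1, 201.6], [513.5, 215.6]] edges [48.1 47.2 49.4 49.7] ang [-166.4  102.4   16.4  -78.9] c [494.7 184.9  58. ]
well 45 [[509.2, 163.8], [487.0, 157.6], [483.4, 178.7], [504.3, 184.0]] edges [23.1 21.4 21.6 20.8] ang [-164.4   99.8   14.2  -76.2] c [496. 171.  45.]
well 50 [[508.5, 168.9], [486.5, 162.8], [482.9, 183.6], [503.6, 188.8]] edges [22.8 21.1 21.3 20.5] ang [-164.4   99.8   14.2  -76.2] c [495.4 176.   50. ]
well
[... 265 characters left out ...]
6  27.3  40. ]
tip 102 [[559.2, 12.8], [521.9, 19.3]] edges [37.9 37.9] ang [170.1  -9.9] c [540.6  16.1 102. ]
btn 76 [[552.0, 33.1], [537.6, 32.0]] edges [14.5 14.5] ang [-175.4    4.6] c [544.8  32.6  76. ]
d0 tip 215 [539.5  24.3  97.7] [ 98.  104.2] [[539.8, 23.5], [18.2, 37.5], 82.5]
d0 standtop 262 [535.6  32.6  41.1] [41.7 42.9] [[539.0, 21.1], [48.4, 48.4], 78.3]
d0 port 1116 [496.8 186.9  50.2] [53.5 55. ] [[505.2, 183.8], [70.1, 50.6], 13.1]
s0 tip 88 [541.7  23.5  97.5] [ 98.3 103.5] [[540.0, 21.7], [39.6, 21.4], 2.6]
s0 standtop 135 [549.6  26.9  40.4] [40.6 42.7] [[538.7, 21.0], [53.6, 53.4], 77.6]
s0 port 363 [502.2 183.8  49. ] [51.4 54.6] [[505.2, 184.1], [74.7, 48.1], 12.1]
```

```bash
cat >> h.py <<'E'
def go(target,yaw_x,n=0):
    """target TCP xyz; yaw_x: world heading (deg) wanted for tool x; tool y down. prints single-row equivalents"""
    s=env.state(); A=R.from_rotvec(s["ee_rot"]).as_matrix()
    x=np.array([np.cos(np.radians(yaw_x)),np.sin(np.radians(yaw_x)),0]);y=np.array([0,0,-1.]);B=np.c_[x,y,np.cross(x,y)]
    rv=R.from_matrix(A.T@B).as_rotvec()
    dp=np.array(target)-s["ee_pos"]
    print("t",s["t"],"pos",s["ee_pos"].round(1),"gap",round(s["finger_gap"],1),"F",s["force"].round(1),"q6",s["qpos"].round(2))
    print("turn rv",rv.round(4),"deg",np.degrees(rv).round(2)); print("shift cm cur axes",(A.T@dp/10).round(3),"; in final axes",(B.T@dp/10).round(3))
    return A
E
python3 - <<'E'
from h import *
A=go([539,21,190],78.3); print(A.round(3))
p=env.camera_params("wrist"); print(att(p).round(3)); print((A.T@(np.array(p["xyz"])-env.state()["ee_pos"])).round(1))
E
```

```text
t 0.1 pos [ 275.5 -560.6  247.6] gap 85.8 F [-0.8  0.3  0.6] q6 [ 1.01  0.44  0.02  1.57 -0.01  1.13 -0.08]
turn rv [-1.7000e-03 -2.4807e+00 -7.0000e-04] deg [-1.0000e-01 -1.4213e+02 -4.0000e-02]
shift cm cur axes [-40.565   5.813  49.299] ; in final axes [ 62.291   5.761 -14.011]
[[ 0.441 -0.001  0.897]
 [-0.897  0.001  0.441]
 [-0.001 -1.    -0.   ]]
[[ 0.441 -0.864 -0.243]
 [-0.897 -0.425 -0.119]
 [-0.     0.27  -0.963]]
[-1.000e-01 -1.261e+02  6.850e+01]
```

```bash
python3 -m handwheel '[{"x":-2.54,"y":0.36,"z":3.08},{"x":-2.54,"y":0.36,"z":3.08},{"x":-2.54,"y":0.36,"z":3.08},{"x":-2.54,"y":0.36,"z":3.08},{"x":-2.54,"y":0.36,"z":3.08},{"x":-2.54,"y":0.36,"z":3.08},{"x":-2.54,"y":0.36,"z":3.08},{"x":-2.54,"y":0.36,"z":3.08}]' 25
python3 -m handwheel '[{"x":-2.54,"y":0.36,"z":3.08},{"x":-2.54,"y":0.36,"z":3.08},{"x":-2.54,"y":0.36,"z":3.08},{"x":-2.54,"y":0.36,"z":3.08},{"x":-2.54,"y":0.36,"z":3.08},{"x":-2.54,"y":0.36,"z":3.08},{"x":-2.54,"y":0.36,"z":3.08},{"x":-2.54,"y":0.36,"z":3.08}]'
python3 -m handwheel '[{"ay":0.11},{"ay":0.11},{"ay":0.11},{"ay":0.11},{"ay":0.11},{"ay":0.11},{},{}]'
python3 - <<'E'
from h import *
go([539,21,190],-101.7); grab("wrist","w0")
E
```

```text
t 0.1 pos [ 275.5 -560.6  247.6] gap 85.8 F [-0.8  0.3  0.6] q6 [ 1.01  0.44  0.02  1.57 -0.01  1.13 -0.08]
turn rv [ 5.000e-04  6.609e-01 -1.300e-03] deg [ 3.000e-02  3.787e+01 -7.000e-02]
shift cm cur axes [-40.565   5.813  49.299] ; in final axes [-62.291   5.761  14.011]schema error: expected keys ax, ay, az, x, y, z, gripper
schema error: expected keys ax, ay, az, x, y, z, gripper
schema error: expected keys ax, ay, az, x, y, z, gripper
```

View pics/w0.png

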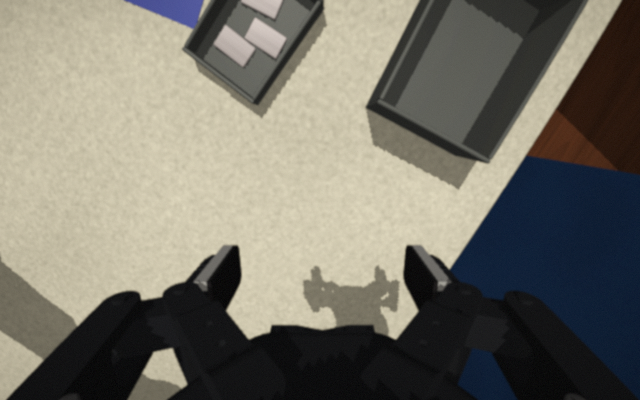

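All keys are required, so the arm hasn't moved: this wrist view shows only trays and the open fingers at the bottom (220,265)/(430,265). I'll retype the rows in full.

```bash
python3 -m handwheel '[{"ax":0,"ay":0,"az":0,"x":-2.54,"y":0.36,"z":3.08,"gripper":100},{"ax":0,"ay":0,"az":0,"x":-2.54,"y":0.36,"z":3.08,"gripper":100},{"ax":0,"ay":0,"az":0,"x":-2.54,"y":0.36,"z":3.08,"gripper":100},{"ax":0,"ay":0,"az":0,"x":-2.54,"y":0.36,"z":3.08,"gripper":100},{"ax":0,"ay":0,"az":0,"x":-2.54,"y":0.36,"z":3.08,"gripper":100},{"ax":0,"ay":0,"az":0,"x":-2.54,"y":0.36,"z":3.08,"gripper":100},{"ax":0,"ay":0,"az":0,"x":-2.54,"y":0.36,"z":3.08,"gripper":100},{"ax":0,"ay":0,"az":0,"x":-2.54,"y":0.36,"z":3.08,"gripper":100}]' 25
python3 -m handwheel '[{"ax":0,"ay":0,"az":0,"x":-2.54,"y":0.36,"z":3.08,"gripper":100},{"ax":0,"ay":0,"az":0,"x":-2.54,"y":0.36,"z":3.08,"gripper":100},{"ax":0,"ay":0,"az":0,"x":-2.54,"y":0.36,"z":3.08,"gripper":100},{"ax":0,"ay":0,"az":0,"x":-2.54,"y":0.36,"z":3.08,"gripper":100},{"ax":0,"ay":0,"az":0,"x":-2.54,"y":0.36,"z":3.08,"gripper":100},{"ax":0,"ay":0,"az":0,"x":-2.54,"y":0.36,"z":3.08,"gripper":100},{"ax":0,"ay":0,"az":0,"x":-2.54,"y":0.36,"z":3.08,"gripper":100},{"ax":0,"ay":0,"az":0,"x":-2.54,"y":0.36,"z":3.08,"gripper":100}]'
python3 -m handwheel '[{"ax":0,"ay":0.11,"az":0,"x":0,"y":0,"z":0,"gripper":100},{"ax":0,"ay":0.11,"az":0,"x":0,"y":0,"z":0,"gripper":100},{"ax":0,"ay":0.11,"az":0,"x":0,"y":0,"z":0,"gripper":100},{"ax":0,"ay":0.11,"az":0,"x":0,"y":0,"z":0,"gripper":100},{"ax":0,"ay":0.11,"az":0,"x":0,"y":0,"z":0,"gripper":100},{"ax":0,"ay":0.11,"az":0,"x":0,"y":0,"z":0,"gripper":100},{"ax":0,"ay":0,"az":0,"x":0,"y":0,"z":0,"gripper":100}]'
python3 - <<'E'
from h import *
go([539,21,190],-101.7); grab("wrist","w1")
E
```

```text
t: 0.82
ee_pos: [407.4, -268.1, 219.4]
ee_rot: [-1.391, 0.867, -0.867]
force: [2.0, -0.3, 0.6]
finger_gap: 85.1
t: 1.48
ee_pos: [539.1, 23.0, 190.5]
ee_rot: [-1.391, 0.867, -0.867]
force: [0.4, -1.1, 0.4]
finger_gap: 85.4
t: 2.07
ee_pos: [538.5, 21.2, 190.5]
ee_rot: [-1.104, 1.361, -1.361]
force: [0.6, -0.5, 0.5]
finger_gap: 85.4
t 2.0667 pos [538.5  21.2 190.5] gap 85.4 F [ 0.6 -0.5  0.5] q6 [-0.06  0.36 -0.1   1.85  0.04  0.93 -1.96]
turn rv [ 0.0005 -0.0041  0.0003] deg [ 0.03 -0.23  0.02]
shift cm cur axes [0.013 0.049 0.052] ; in final axes [0.013 0.049 0.052]
```

View pics/w1.png

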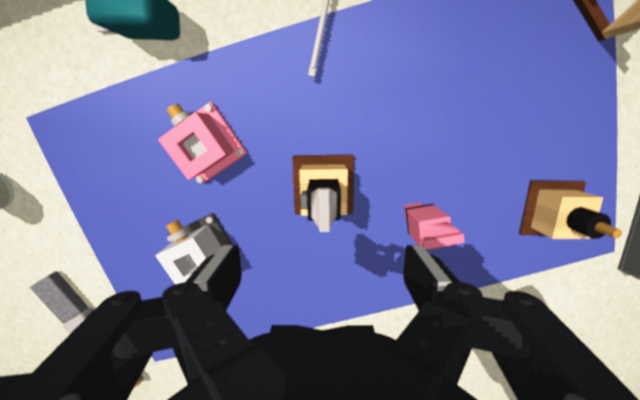

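The nozzle is centred between the fingers at (322,200), its stand top at (323,178); the port is partly behind the left finger at (190,255). I'll measure the tip, foot and block from this view.

```bash
python3 - <<'E'
from h import *
p,im,d=load("w1"); C=cloud(p,d).reshape(-1,3); ok=(d.reshape(-1)>0)
for nm,c,z0,z1,r in(("tip",(540,21),96,106,35),("body",(540,21),55,72,40),("standtop",(540,21),37,43,45),("foot",(540,21),3.5,9,60),("port",(496,180),38,62,50)):
    m=ok&(np.linalg.norm(C[:,:2]-c,axis=1)<r)&(C[:,2]>z0)&(C[:,2]<z1); P=C[m]
    if len(P)>5: print(nm,len(P),P.mean(0).round(1),np.percentile(P[:,2],[50,90]).round(1),[np.array(x).round(1).tolist() for x in cv2.minAreaRect(P[:,:2].astype(np.float32))])
for z,px in((6,[(293,156),(354,155)]),(40,[(300,165),(347,165)])):
    q=[onz(p,*a,z) for a in px]; e=q[1]-q[0]; print(z,[a.round(1) for a in q],np.linalg.norm(e).round(1),np.degrees(np.arctan2(e[1],e[0])))
c=im[140:240,280:370]; cv2.imwrite("pics/c2.png",cv2.resize(c,None,fx=6,fy=6,interpolation=cv2.INTER_CUBIC)[:,:,::-1])
E
```

```text
tip 454 [539.8  19.7 102.1] [102.4 103.3] [[538.9, 20.2], [10.0, 36.3], 77.8]
body 120 [552.9  19.8  64.2] [64.3 69.7] [[552.7, 20.9], [7.2, 36.1], 1.3]
standtop 812 [548.6  15.2  40.4] [40.5 41.4] [[538.9, 20.1], [48.1, 48.6], 79.3]
foot 1327 [551.   18.3   6.4] [6.4 7.4] [[539.4, 17.5], [95.4, 91.9], 56.4]
port 1562 [506.1 182.1  49.4] [52.2 53.3] [[509.0, 183.6], [62.0, 50.5], 15.0]
6 [array([578.6,  45.7,   6. ]), array([565.6, -21.3,   6. ])] 68.3 -100.98410629264355
40 [array([571.3,  36.7,  40. ]), array([561.6,  -9.5,  40. ])] 47.2 -101.92105938061894
```

View pics/c2.png

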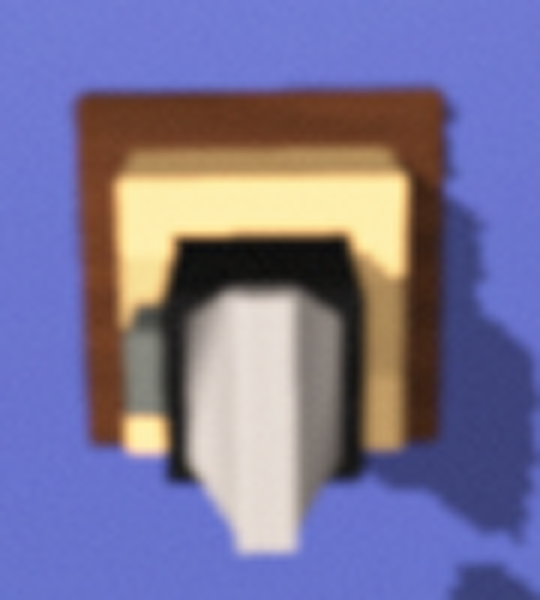

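```bash
python3 - <<'E'
from h import *
p,im,d=load("w1"); C=cloud(p,d)
for u,v in((410,212),(430,220),(458,232),(425,240)): print(C[v,u].round(0))
E
python3 -m handwheel '[{"ax":0,"ay":-0.002,"az":0,"x":0.1,"y":2,"z":0.07,"gripper":60},{"ax":0,"ay":0,"az":0,"x":0,"y":2,"z":0,"gripper":60},{"ax":0,"ay":0,"az":0,"x":0,"y":2,"z":0,"gripper":60},{"ax":0,"ay":0,"az":0,"x":0,"y":1,"z":0,"gripper":60},{"ax":0,"ay":0,"az":0,"x":0,"y":0,"z":0,"gripper":60}]' 25; python3 -c "
from h import *
go([539,20.1,64],-101.6)"
```

```text
[501. -64.  46.]
[500. -74.  74.]
[489. -94.  87.]
[490. -62.  91.]
t: 2.53
ee_pos: [537.7, 19.8, 118.6]
ee_rot: [-1.112, 1.357, -1.353]
force: [-0.6, -0.2, 0.1]
finger_gap: 51.5
t 2.5333 pos [537.7  19.8 118.6] gap 51.5 F [-0.6 -0.2  0.1] q6 [-0.06  0.45 -0.1   1.92  0.06  0.78 -1.96]
turn rv [0.004  0.0039 0.0012] deg [0.23 0.22 0.07]
shift cm cur axes [-0.064  5.46   0.145] ; in final axes [-0.058  5.461  0.123]
```

```bash
python3 -m handwheel '[{"ax":0.004,"ay":0.004,"az":0,"x":-0.05,"y":1.5,"z":0.12,"gripper":60},{"ax":0,"ay":0,"az":0,"x":0,"y":1.5,"z":0,"gripper":60},{"ax":0,"ay":0,"az":0,"x":0,"y":1.5,"z":0,"gripper":60},{"ax":0,"ay":0,"az":0,"x":0,"y":0.9,"z":0,"gripper":60},{"ax":0,"ay":0,"az":0,"x":0,"y":0,"z":0,"gripper":60}]' 25; python3 -c "
from h import *
go([539,20.1,64],-101.6); grab('side','d1'); grab('wrist','w2')
p,a,d=load('d1'); b=load('w2')[1]
a=cv2.resize(a[150:270,280:410],(390,360)); b=cv2.resize(b[120:320,180:460],(400,286)); b=cv2.copyMakeBorder(b,0,74,0,0,0)
cv2.imwrite('pics/c3.png',np.hstack([a,b])[:,:,::-1])"
```

```text
t: 2.95
ee_pos: [540.0, 20.1, 65.8]
ee_rot: [-1.105, 1.356, -1.36]
force: [-0.1, 0.5, 0.1]
finger_gap: 51.3
t 2.95 pos [540.   20.1  65.8] gap 51.3 F [-0.1  0.5  0.1] q6 [-0.07  0.53 -0.09  1.96  0.08  0.65 -1.98]
turn rv [-0.0022 -0.0016  0.0006] deg [-0.12 -0.09  0.04]
shift cm cur axes [ 0.023  0.181 -0.102] ; in final axes [ 0.023  0.182 -0.101]
```

View pics/c3.png

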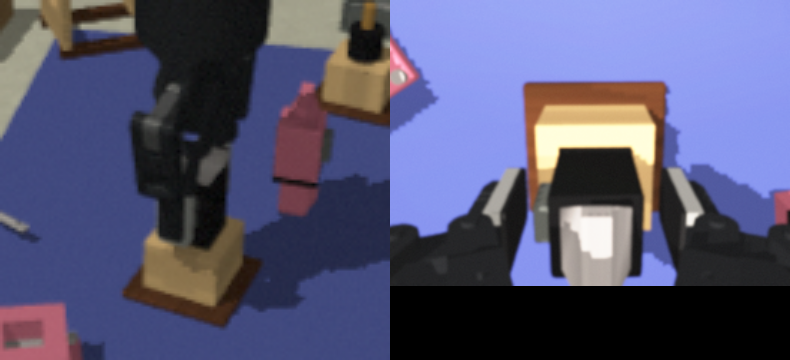

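The fingers straddle the nozzle symmetrically: pads at x≈523/665, body 552–640 in the right panel. Lower slightly and close in stages, watching force.

```bash
python3 -m handwheel '[{"ax":0,"ay":0,"az":0,"x":0.02,"y":0.18,"z":-0.1,"gripper":45},{"ax":0,"ay":0,"az":0,"x":0,"y":0,"z":0,"gripper":42},{"ax":0,"ay":0,"az":0,"x":0,"y":0,"z":0,"gripper":42},{"ax":0,"ay":0,"az":0,"x":0,"y":0,"z":0,"gripper":42}]' 25;  python3 -m handwheel '[{"ax":0,"ay":0,"az":0,"x":0,"y":0,"z":0,"gripper":39},{"ax":0,"ay":0,"az":0,"x":0,"y":0,"z":0,"gripper":39},{"ax":0,"ay":0,"az":0,"x":0,"y":0,"z":0,"gripper":39}]' 25; python3 -c "
from h import *
go([539,20.1,64],-101.6)"
```

```text
t: 3.38
ee_pos: [540.6, 21.1, 65.8]
ee_rot: [-1.1, 1.354, -1.36]
force: [1.9, 4.4, 3.3]
finger_gap: 35.6
t: 3.63
ee_pos: [540.4, 20.2, 66.0]
ee_rot: [-1.101, 1.354, -1.362]
force: [-0.4, 1.3, 9.5]
finger_gap: 33.3
t 3.6333 pos [540.4  20.2  66. ] gap 33.3 F [-0.4  1.3  9.5] q6 [-0.07  0.52 -0.09  1.97  0.08  0.65 -1.99]
turn rv [-0.0058 -0.0029 -0.0004] deg [-0.33 -0.17 -0.02]
shift cm cur axes [ 0.039  0.196 -0.136] ; in final axes [ 0.038  0.196 -0.135]
```

```bash
python3 -m handwheel '[{"ax":0,"ay":0,"az":0,"x":0,"y":-0.1,"z":0,"gripper":37},{"ax":0,"ay":0,"az":0,"x":0,"y":-0.1,"z":0,"gripper":35},{"ax":0,"ay":0,"az":0,"x":0,"y":0,"z":0,"gripper":33},{"ax":0,"ay":0,"az":0,"x":0,"y":0,"z":0,"gripper":30},{"ax":0,"ay":0,"az":0,"x":0,"y":0,"z":0,"gripper":20}]' 28;  python3 -m handwheel '[{"ax":0,"ay":0,"az":0,"x":0,"y":0,"z":0,"gripper":10},{"ax":0,"ay":0,"az":0,"x":0,"y":0,"z":0,"gripper":10},{"ax":0,"ay":0,"az":0,"x":0,"y":0,"z":0,"gripper":10}]' 28; python3 -c "
from h import *
go([539,20.1,64],-101.6)"
```

```text
t: 4.05
ee_pos: [539.5, 19.9, 66.7]
ee_rot: [-1.103, 1.356, -1.361]
force: [0.9, -1.5, -1.8]
finger_gap: 30.0
t: 4.3
ee_pos: [539.5, 20.1, 66.8]
ee_rot: [-1.103, 1.356, -1.361]
force: [0.4, -0.2, -1.3]
finger_gap: 29.8
t 4.3 pos [539.5  20.1  66.8] gap 29.8 F [ 0.4 -0.2 -1.3] q6 [-0.07  0.52 -0.09  1.97  0.08  0.65 -1.99]
turn rv [-0.0038 -0.0029  0.0002] deg [-0.22 -0.17  0.01]
shift cm cur axes [ 0.01   0.275 -0.053] ; in final axes [ 0.01   0.276 -0.052]
```

Gap 29.8 mm means the button is fully in, with no side load. Pull straight up, slowly at first.

```bash
python3 -m handwheel '[{"ax":0,"ay":0,"az":0,"x":0,"y":-0.1,"z":0,"gripper":10},{"ax":0,"ay":0,"az":0,"x":0,"y":-0.2,"z":0,"gripper":10},{"ax":0,"ay":0,"az":0,"x":0,"y":-0.3,"z":0,"gripper":10}]' 32;  python3 -m handwheel '[{"ax":0,"ay":0,"az":0,"x":0,"y":-0.5,"z":0,"gripper":10},{"ax":0,"ay":0,"az":0,"x":0,"y":-0.8,"z":0,"gripper":10},{"ax":0,"ay":0,"az":0,"x":0,"y":-1,"z":0,"gripper":10},{"ax":0,"ay":0,"az":0,"x":0,"y":-1,"z":0,"gripper":10},{"ax":0,"ay":0,"az":0,"x":0,"y":-1,"z":0,"gripper":10},{"ax":0,"ay":0,"az":0,"x":0,"y":-1.5,"z":0,"gripper":10},{"ax":0,"ay":0,"az":0,"x":0,"y":-1.5,"z":0,"gripper":10},{"ax":0,"ay":0,"az":0,"x":0,"y":-1,"z":0,"gripper":10}]';python3 -c "
from h import *
go([496,180,155],-76)"
```

```text
t: 4.55
ee_pos: [539.6, 20.3, 72.9]
ee_rot: [-1.103, 1.356, -1.361]
force: [1.8, -0.7, -2.2]
finger_gap: 29.8
t: 5.22
ee_pos: [539.4, 20.4, 158.0]
ee_rot: [-1.101, 1.355, -1.361]
force: [0.9, 0.3, -0.8]
finger_gap: 29.4
t 5.2167 pos [539.4  20.4 158. ] gap 29.4 F [ 0.9  0.3 -0.8] q6 [-0.06  0.4  -0.1   1.89  0.05  0.85 -1.97]
turn rv [-0.0052 -0.4496  0.0007] deg [ -0.3  -25.76   0.04]
shift cm cur axes [-14.735   0.27   -7.505] ; in final axes [-16.532   0.302  -0.354]
```

```bash
python3 -m handwheel '[{"ax":0,"ay":-0.09,"az":0,"x":0,"y":0,"z":0,"gripper":10},{"ax":0,"ay":-0.09,"az":0,"x":0,"y":0,"z":0,"gripper":10},{"ax":0,"ay":-0.09,"az":0,"x":0,"y":0,"z":0,"gripper":10},{"ax":0,"ay":-0.09,"az":0,"x":0,"y":0,"z":0,"gripper":10},{"ax":0,"ay":-0.09,"az":0,"x":0,"y":0,"z":0,"gripper":10},{"ax":0,"ay":0,"az":0,"x":0,"y":0,"z":0,"gripper":10}]'; python3 -m handwheel '[{"ax":0,"ay":0,"az":0,"x":-2.5,"y":0,"z":-0.8,"gripper":10},{"ax":0,"ay":0,"az":0,"x":-2.5,"y":0,"z":-0.8,"gripper":10},{"ax":0,"ay":0,"az":0,"x":-2.5,"y":0,"z":-0.8,"gripper":10},{"ax":0,"ay":0,"az":0,"x":-2.5,"y":0,"z":-0.8,"gripper":10},{"ax":0,"ay":0,"az":0,"x":-2.5,"y":0,"z":-0.8,"gripper":10},{"ax":0,"ay":0,"az":0,"x":-2.5,"y":0,"z":-0.8,"gripper":10},{"ax":0,"ay":0,"az":0,"x":-1.6,"y":0,"z":-0.6,"gripper":10},{"ax":0,"ay":0,"az":0,"x":0,"y":0,"z":0,"gripper":10}]'
python3 -c "
from h import *
go([495.5,179,140],-76)
p,im,d=grab('wrist','w3'); im2=grab('side','d2')[1]
C=cloud(p,d); F=C.reshape(-1,3); ok=d.reshape(-1)>0
m=ok&(np.linalg.norm(F[:,:2]-[496,180],axis=1)<50)&(F[:,2]>46)&(F[:,2]<60); P=F[m]
print(len(P),P.mean(0),np.median(P[:,2]),cv2.minAreaRect(P[:,:2].astype(np.float32)))
cv2.imwrite('pics/w3v.png',im[:,:,::-1])"
```

```text
t: 5.72
ee_pos: [539.0, 20.2, 156.4]
ee_rot: [-1.315, 1.021, -1.027]
force: [-0.5, -0.5, -1.0]
finger_gap: 29.6
t: 6.38
ee_pos: [444.3, 171.9, 155.9]
ee_rot: [-1.313, 1.023, -1.027]
force: [-0.2, -0.1, -0.5]
finger_gap: 29.7
t 6.3833 pos [444.3 171.9 155.9] gap 29.7 F [-0.2 -0.1 -0.5] q6 [-0.26  0.32 -0.27  2.02  0.12  0.81 -1.93]
turn rv [-0.0033  0.0026  0.0001] deg [-0.19  0.15  0.01]
shift cm cur axes [0.568 1.609 5.136] ; in final axes [0.555 1.592 5.143]
2793 [494.65203389 180.88855121  52.92141195] 52.97704743296262 ((494.16693115234375, 180.8309326171875), (48.39884948730469, 47.96520233154297), 12.956679344177246)
```

View pics/w3v.png

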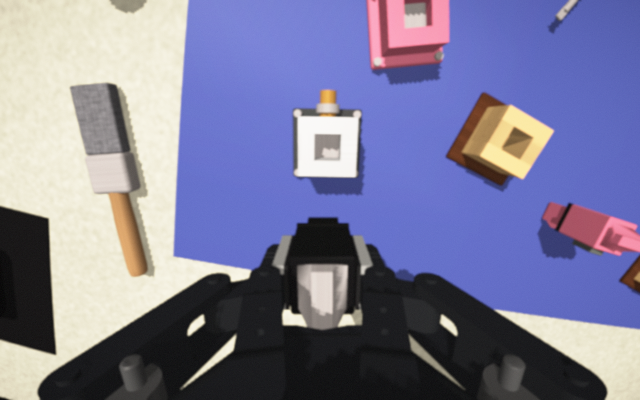

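The port at (328,147) is in full view. Its top face fits as 48.4×48.0 mm, centred (494.2, 180.8), yaw 13°, top at z≈53. All of this fits the description. Move above it.

```bash
python3 -m handwheel '[{"ax":-0.003,"ay":0.02,"az":0,"x":0,"y":0,"z":0,"gripper":10},{"ax":0,"ay":0,"az":0,"x":0.1,"y":0,"z":1.5,"gripper":10},{"ax":0,"ay":0,"az":0,"x":0.1,"y":0,"z":1.5,"gripper":10},{"ax":0,"ay":0,"az":0,"x":0.1,"y":0,"z":1.5,"gripper":10},{"ax":0,"ay":0,"az":0,"x":0,"y":1,"z":0.6,"gripper":10},{"ax":0,"ay":0,"az":0,"x":0,"y":1,"z":0,"gripper":10},{"ax":0,"ay":0,"az":0,"x":0,"y":1,"z":0,"gripper":10},{"ax":0,"ay":0,"az":0,"x":0,"y":0,"z":0,"gripper":10}]'
python3 -c "
from h import *
go([494.8,180.9,116],-77)"
```

```text
t: 7.15
ee_pos: [494.7, 175.4, 122.6]
ee_rot: [-1.312, 1.044, -1.043]
force: [-0.2, 0.5, -1.1]
finger_gap: 29.9
t 7.15 pos [494.7 175.4 122.6] gap 29.9 F [-0.2  0.5 -1.1] q6 [-0.26  0.44 -0.24  1.94  0.15  0.78 -1.93]
turn rv [ 0.0046 -0.003   0.0027] deg [ 0.26 -0.17  0.15]
shift cm cur axes [-0.537  0.655  0.133] ; in final axes [-0.535  0.657  0.131]
```

```bash
python3 -m handwheel '[{"ax":0.004,"ay":-0.003,"az":0.002,"x":-0.54,"y":0.2,"z":0.13,"gripper":10},{"ax":0,"ay":0,"az":0,"x":0,"y":0.4,"z":0,"gripper":10},{"ax":0,"ay":0,"az":0,"x":0,"y":0,"z":0,"gripper":10},{"ax":0,"ay":0,"az":0,"x":0,"y":0,"z":0,"gripper":10}]'
python3 -c "
from h import *
go([494.8,180.9,116],-77)
grab('side','d3'); grab('wrist','w4')
a=load('d3')[1]; b=load('w4')[1]
a=cv2.resize(a[200:340,290:420],(390,420)); b=cv2.resize(b[150:350,220:420],(400,400)); b=cv2.copyMakeBorder(b,0,20,0,0,0)
cv2.imwrite('pics/c4.png',np.hstack([a,b])[:,:,::-1])"
```

```text
t: 7.48
ee_pos: [496.9, 182.4, 119.5]
ee_rot: [-1.305, 1.037, -1.041]
force: [-0.2, -0.4, -1.8]
finger_gap: 29.7
t 7.4833 pos [496.9 182.4 119.5] gap 29.7 F [-0.2 -0.4 -1.8] q6 [-0.27  0.44 -0.24  1.94  0.15  0.77 -1.94]
turn rv [-0.0046  0.0012 -0.0002] deg [-0.26  0.07 -0.01]
shift cm cur axes [ 0.096  0.351 -0.241] ; in final axes [ 0.096  0.352 -0.239]
```

View pics/c4.png

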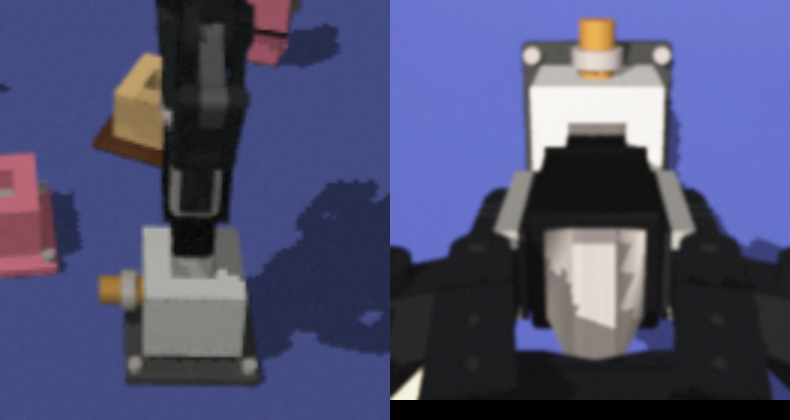

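Nozzle is over the well; lateral alignment looks good (well 567–627, body 528–660 in the right panel). Trim the along-x error, settle and re-read.

```bash
python3 -m handwheel '[{"ax":-0.004,"ay":0,"az":0,"x":0.1,"y":0,"z":-0.24,"gripper":10},{"ax":0,"ay":0,"az":0,"x":0,"y":0,"z":0,"gripper":10},{"ax":0,"ay":0,"az":0,"x":0,"y":0,"z":0,"gripper":10},{"ax":0,"ay":0,"az":0,"x":0,"y":0,"z":0,"gripper":10}]'
python3 -c "
from h import *
go([494.8,180.9,116],-77)"
python3 -m handwheel '[{"ax":0,"ay":0,"az":0,"x":0,"y":0,"z":0,"gripper":10}]'
python3 -c "
from h import *
go([494.8,180.9,116],-77)"
```

```text
t: 7.92
ee_pos: [495.1, 180.6, 119.6]
ee_rot: [-1.307, 1.04, -1.04]
force: [0.1, 0.1, -1.5]
finger_gap: 29.7
t 7.9167 pos [495.1 180.6 119.6] gap 29.7 F [ 0.1  0.1 -1.5] q6 [-0.27  0.44 -0.24  1.94  0.15  0.77 -1.94]
turn rv [-0.0009  0.0006 -0.0003] deg [-0.05  0.04 -0.02]
shift cm cur axes [-0.033  0.356 -0.026] ; in final axes [-0.033  0.356 -0.026]
t: 8.0
ee_pos: [495.1, 180.7, 119.5]
ee_rot: [-1.308, 1.04, -1.04]
force: [0.3, 0.3, -1.5]
finger_gap: 29.4
t 8.0 pos [495.1 180.7 119.5] gap 29.4 F [ 0.3  0.3 -1.5] q6 [-0.27  0.44 -0.24  1.94  0.15  0.77 -1.94]
turn rv [-0.0007  0.0007 -0.0003] deg [-0.04  0.04 -0.02]
shift cm cur axes [-0.027  0.349 -0.024] ; in final axes [-0.027  0.349 -0.023]
```

Aligned within 0.4 mm. Descend gently into the well.

```bash
python3 -m handwheel '[{"ax":0,"ay":0,"az":0,"x":-0.02,"y":0.3,"z":-0.02,"gripper":10},{"ax":0,"ay":0,"az":0,"x":0,"y":0.3,"z":0,"gripper":10},{"ax":0,"ay":0,"az":0,"x":0,"y":0.3,"z":0,"gripper":10},{"ax":0,"ay":0,"az":0,"x":0,"y":0,"z":0,"gripper":10}]'
python3 -m handwheel '[{"ax":0,"ay":0,"az":0,"x":0,"y":0.2,"z":0,"gripper":10},{"ax":0,"ay":0,"az":0,"x":0,"y":0.2,"z":0,"gripper":10},{"ax":0,"ay":0,"az":0,"x":0,"y":0,"z":0,"gripper":10}]'
python3 -c "
from h import *
go([494.8,180.9,80],-77)"
```

```text
t: 8.33
ee_pos: [494.4, 180.7, 109.6]
ee_rot: [-1.309, 1.04, -1.04]
force: [-0.1, 0.2, -1.7]
finger_gap: 29.8
t: 8.58
ee_pos: [494.6, 180.8, 106.0]
ee_rot: [-1.308, 1.04, -1.04]
force: [-0.3, -0.1, -2.2]
finger_gap: 29.9
t 8.5833 pos [494.6 180.8 106. ] gap 29.9 F [-0.3 -0.1 -2.2] q6 [-0.27  0.46 -0.24  1.96  0.16  0.74 -1.94]
turn rv [-0.0001  0.0008 -0.0002] deg [-0.    0.05 -0.01]
shift cm cur axes [-0.009  2.601  0.018] ; in final axes [-0.009  2.601  0.019]
```

Bottom is about 4 mm below the rim with no contact force. Continue.

```bash
python3 -m handwheel '[{"ax":0,"ay":0,"az":0,"x":0,"y":0.2,"z":0,"gripper":10},{"ax":0,"ay":0,"az":0,"x":0,"y":0.2,"z":0,"gripper":10},{"ax":0,"ay":0,"az":0,"x":0,"y":0,"z":0,"gripper":10}]'
python3 -m handwheel '[{"ax":0,"ay":0,"az":0,"x":0,"y":0.25,"z":0,"gripper":10},{"ax":0,"ay":0,"az":0,"x":0,"y":0.25,"z":0,"gripper":10},{"ax":0,"ay":0,"az":0,"x":0,"y":0,"z":0,"gripper":10}]'
python3 -c "
from h import *
go([494.8,180.9,80],-77)"
```

```text
t: 8.83
ee_pos: [495.0, 180.9, 102.2]
ee_rot: [-1.307, 1.039, -1.04]
force: [0.3, 0.6, -0.4]
finger_gap: 29.6
t: 9.08
ee_pos: [495.0, 180.9, 97.1]
ee_rot: [-1.307, 1.039, -1.04]
force: [1.9, 0.2, -2.1]
finger_gap: 29.3
t 9.0833 pos [495.  180.9  97.1] gap 29.3 F [ 1.9  0.2 -2.1] q6 [-0.28  0.47 -0.23  1.96  0.16  0.72 -1.95]
turn rv [-0.001   0.0008 -0.0003] deg [-0.05  0.05 -0.02]
shift cm cur axes [-0.003  1.708 -0.023] ; in final axes [-0.003  1.708 -0.021]
```

```bash
python3 -m handwheel '[{"ax":0,"ay":0,"az":0,"x":0,"y":0.3,"z":-0.02,"gripper":10},{"ax":0,"ay":0,"az":0,"x":0,"y":0.3,"z":0,"gripper":10},{"ax":0,"ay":0,"az":0,"x":0,"y":0.2,"z":0,"gripper":10},{"ax":0,"ay":0,"az":0,"x":0,"y":0.2,"z":0,"gripper":10},{"ax":0,"ay":0,"az":0,"x":0,"y":0,"z":0,"gripper":10}]'
python3 -m handwheel '[{"ax":0,"ay":0,"az":0,"x":0,"y":0.15,"z":0,"gripper":10},{"ax":0,"ay":0,"az":0,"x":0,"y":0.1,"z":0,"gripper":10},{"ax":0,"ay":0,"az":0,"x":0,"y":0,"z":0,"gripper":10}]'
python3 -c "
from h import *
go([494.8,180.9,80],-77)"
```

```text
t: 9.5
ee_pos: [494.9, 180.9, 87.1]
ee_rot: [-1.307, 1.039, -1.04]
force: [3.3, 0.3, -2.9]
finger_gap: 30.0
t: 9.75
ee_pos: [494.9, 180.9, 84.9]
ee_rot: [-1.307, 1.039, -1.04]
force: [3.2, 2.1, -4.0]
finger_gap: 29.7
t 9.75 pos [494.9 180.9  84.9] gap 29.7 F [ 3.2  2.1 -4. ] q6 [-0.28  0.49 -0.23  1.97  0.17  0.69 -1.96]
turn rv [-0.0012  0.0008 -0.0004] deg [-0.07  0.05 -0.02]
shift cm cur axes [ 0.001  0.489 -0.01 ] ; in final axes [ 0.001  0.489 -0.009]
```

```bash
for i in 1; do python3 -m handwheel '[{"ax":0,"ay":0,"az":0,"x":0,"y":0.1,"z":0,"gripper":10},{"ax":0,"ay":0,"az":0,"x":0,"y":0,"z":0,"gripper":10}]'; done
python3 -m handwheel '[{"ax":0,"ay":0,"az":0,"x":0,"y":0.1,"z":0,"gripper":10},{"ax":0,"ay":0,"az":0,"x":0,"y":0,"z":0,"gripper":10}]'
python3 -m handwheel '[{"ax":0,"ay":0,"az":0,"x":0,"y":0.1,"z":0,"gripper":10},{"ax":0,"ay":0,"az":0,"x":0,"y":0,"z":0,"gripper":10}]'
```

```text
t: 9.92
ee_pos: [494.9, 180.9, 83.9]
ee_rot: [-1.307, 1.039, -1.04]
force: [2.8, 1.1, -1.9]
finger_gap: 29.5
t: 10.08
ee_pos: [494.9, 180.9, 83.0]
ee_rot: [-1.307, 1.039, -1.04]
force: [4.6, 0.9, -1.7]
finger_gap: 29.4
t: 10.25
ee_pos: [494.9, 180.9, 81.9]
ee_rot: [-1.307, 1.039, -1.04]
force: [4.7, 1.0, 0.8]
finger_gap: 29.4
```

```bash
python3 -m handwheel '[{"ax":0,"ay":0,"az":0,"x":0,"y":0.07,"z":0,"gripper":10},{"ax":0,"ay":0,"az":0,"x":0,"y":0,"z":0,"gripper":10}]'
python3 -m handwheel '[{"ax":0,"ay":0,"az":0,"x":0,"y":0.07,"z":0,"gripper":10},{"ax":0,"ay":0,"az":0,"x":0,"y":0,"z":0,"gripper":10}]'
```

```text
t: 10.42
ee_pos: [494.9, 180.9, 81.3]
ee_rot: [-1.307, 1.039, -1.04]
force: [3.3, 1.5, -0.5]
finger_gap: 29.4
t: 10.58
ee_pos: [494.9, 180.9, 80.6]
ee_rot: [-1.307, 1.039, -1.04]
force: [4.2, 1.9, -0.8]
finger_gap: 30.0
```

```bash
python3 -m handwheel '[{"ax":0,"ay":0,"az":0,"x":0,"y":0.07,"z":0,"gripper":10},{"ax":0,"ay":0,"az":0,"x":0,"y":0,"z":0,"gripper":10}]'
python3 -m handwheel '[{"ax":0,"ay":0,"az":0,"x":0,"y":0.07,"z":0,"gripper":10},{"ax":0,"ay":0,"az":0,"x":0,"y":0,"z":0,"gripper":10}]'
```

```text
t: 10.75
ee_pos: [494.9, 180.9, 79.8]
ee_rot: [-1.307, 1.039, -1.04]
force: [6.0, 0.8, 0.2]
finger_gap: 29.6
t: 10.92
ee_pos: [494.8, 180.9, 79.1]
ee_rot: [-1.307, 1.039, -1.04]
force: [4.5, 0.5, 0.3]
finger_gap: 29.5
```

```bash
python3 -m handwheel '[{"ax":0,"ay":0,"az":0,"x":0,"y":0.05,"z":0,"gripper":10},{"ax":0,"ay":0,"az":0,"x":0,"y":0,"z":0,"gripper":10}]'
python3 -m handwheel '[{"ax":0,"ay":0,"az":0,"x":0,"y":0.05,"z":0,"gripper":10},{"ax":0,"ay":0,"az":0,"x":0,"y":0,"z":0,"gripper":10}]'
```

```text
t: 11.08
ee_pos: [494.9, 180.9, 79.0]
ee_rot: [-1.307, 1.039, -1.04]
force: [3.6, 0.6, 4.3]
finger_gap: 29.8
t: 11.25
ee_pos: [494.9, 181.0, 78.9]
ee_rot: [-1.307, 1.039, -1.04]
force: [2.2, -0.2, 10.8]
finger_gap: 29.3
```

Contact at TCP z≈79, which puts the top face at about 52 mm and agrees with vision. Press a touch more against the seal.

```bash
python3 -m handwheel '[{"ax":0,"ay":0,"az":0,"x":0,"y":0.04,"z":0,"gripper":10},{"ax":0,"ay":0,"az":0,"x":0,"y":0,"z":0,"gripper":10}]'
python3 -m handwheel '[{"ax":0,"ay":0,"az":0,"x":0,"y":0.03,"z":0,"gripper":10},{"ax":0,"ay":0,"az":0,"x":0,"y":0,"z":0,"gripper":10}]'
```

```text
t: 11.42
ee_pos: [494.9, 181.0, 78.9]
ee_rot: [-1.307, 1.039, -1.04]
force: [-0.2, -1.2, 16.4]
finger_gap: 29.7
t: 11.58
ee_pos: [495.0, 180.9, 78.8]
ee_rot: [-1.307, 1.039, -1.041]
force: [0.0, -1.2, 19.0]
finger_gap: 29.8
```

Firm stop (z steady, 19 N): home. Release while the preload is still on.

```bash
python3 -m handwheel '[{"ax":0,"ay":0,"az":0,"x":0,"y":0,"z":0,"gripper":40},{"ax":0,"ay":0,"az":0,"x":0,"y":0,"z":0,"gripper":45},{"ax":0,"ay":0,"az":0,"x":0,"y":0,"z":0,"gripper":60},{"ax":0,"ay":0,"az":0,"x":0,"y":0,"z":0,"gripper":60},{"ax":0,"ay":0,"az":0,"x":0,"y":0,"z":0,"gripper":60}]'
python3 -c "
from h import *
go([494.8,180.9,190],-77)
p,im,d=grab('wrist','w5'); 
cv2.imwrite('pics/c5.png',cv2.resize(im[120:320,180:460],(700,500))[:,:,::-1])"
```

```text
t: 12.0
ee_pos: [493.6, 180.2, 76.8]
ee_rot: [-1.31, 1.041, -1.039]
force: [0.1, -0.4, -0.4]
finger_gap: 51.1
t 12.0 pos [493.6 180.2  76.8] gap 51.1 F [ 0.1 -0.4 -0.4] q6 [-0.28  0.5  -0.23  1.98  0.17  0.68 -1.96]
turn rv [0.0018 0.0007 0.0004] deg [0.1  0.04 0.02]
shift cm cur axes [ -0.039 -11.321   0.116] ; in final axes [ -0.044 -11.321   0.136]
```

View pics/c5.png

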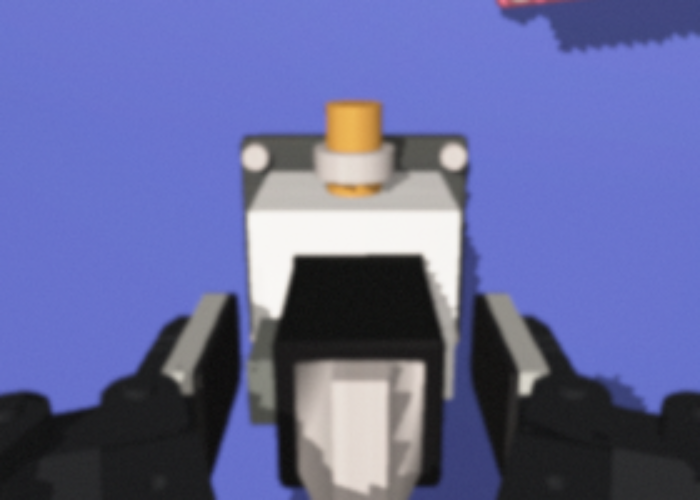

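Fingers clear on both sides; the grey button at x≈250–280 stands about 6 mm proud of the body. Retreat straight up and check from the side.

```bash
python3 -m handwheel '[{"ax":0,"ay":0,"az":0,"x":0,"y":-0.5,"z":0.05,"gripper":60},{"ax":0,"ay":0,"az":0,"x":0,"y":-1.5,"z":0,"gripper":60},{"ax":0,"ay":0,"az":0,"x":0,"y":-2,"z":0,"gripper":60},{"ax":0,"ay":0,"az":0,"x":0,"y":-2.5,"z":0,"gripper":60},{"ax":0,"ay":0,"az":0,"x":0,"y":-2.5,"z":0,"gripper":60},{"ax":0,"ay":0,"az":0,"x":0,"y":-2.5,"z":0,"gripper":60},{"ax":0,"ay":0,"az":0,"x":0,"y":-1,"z":0,"gripper":60},{"ax":0,"ay":0,"az":0,"x":0,"y":0,"z":0,"gripper":60}]'
python3 -c "
from h import *
p,im,d=grab('side','d4'); pw,iw,dw=grab('wrist','w6'); F=cloud(pw,dw).reshape(-1,3)
for nm,z0,z1,r in (('tip',107,122,30),('top',48,57,45)):
    P=F[(dw.reshape(-1)>0)&(np.linalg.norm(F[:,:2]-[494.5,180.8],axis=1)<r)&(F[:,2]>z0)&(F[:,2]<z1)]
    print(nm,len(P),P.mean(0),np.median(P[:,2]),cv2.minAreaRect(P[:,:2].astype(np.float32)))
cv2.imwrite('pics/c6.png',cv2.resize(im[190:340,270:430],(640,600),interpolation=cv2.INTER_CUBIC)[:,:,::-1])"
```

```text
t: 12.72
ee_pos: [496.3, 181.4, 205.1]
ee_rot: [-1.304, 1.037, -1.041]
force: [-0.3, -0.1, -0.6]
finger_gap: 51.6
tip 502 [494.14213331 179.95890461 113.77647406] 114.74485861703295 ((493.4517517089844, 179.9293670654297), (35.947486877441406, 10.983562469482422), 13.454819679260254)
top 879 [505.07848466 182.36632694  52.87857818] 52.97430305894056 ((494.3603820800781, 180.9710235595703), (47.73818588256836, 48.13581466674805), 13.27018928527832)
```

View pics/c6.png

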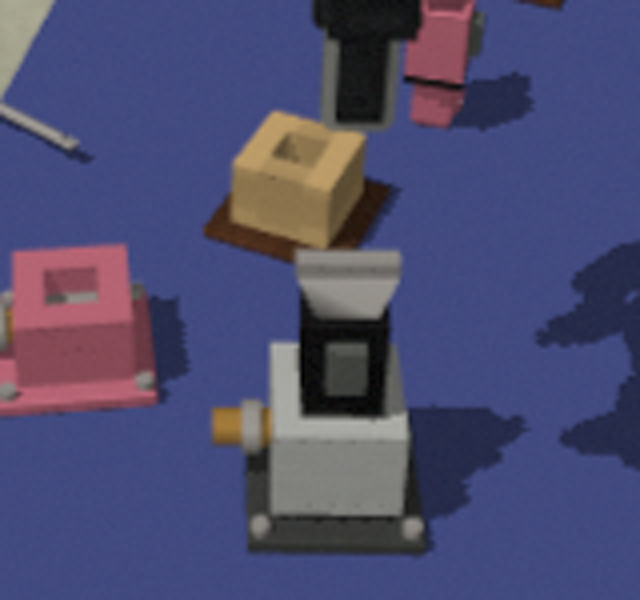

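The nozzle is seated upright with its button out towards this camera, at (347,368). The tip is 61.8 mm above the block, and 62 means home. The gripper is clear, so I'm handing in.

```bash
python3 -c "
from h import *
env.job_done(); s=env.state(); print(s['t'],s['ee_pos'],s['force'])"
```

```text
the job is handed in; nothing more can be done
the job is handed in; nothing more can be done
```

I unclipped the nozzle from its stand and clipped it onto the aluminium port. I handed the job in at about 13 s of the 48 s allowed; no verdict is reported.

**Unclipping:** I gripped the nozzle at 28–32 N until the gap read 29.8 mm, so the button was fully in. Pulling it straight up showed only a couple of newtons at the wrist.

**Clipping in:** It went into the well without jamming. It met a firm stop at a tool height of about 79 mm, and I pressed to 19 N on the wrist before letting go.

**Last checks:**
- **Height:** the top of the tip is 61.8 mm above the block's top face; fully home would be 62 mm.
- **Alignment:** the tip is about 1.4 mm from the block's centre, within the 2 mm calibration. Its direction matches the port's to about 0.2°.
- **Button:** the last two pictures show it out, on the side that matches the port's +y.
- **Robot:** the gripper was clear of everything.

**Not checked:** I did not tug the nozzle to prove the catch; I judged it from the button being out and the seated height. I also took no final measurement of the tape, screwdriver or cradle, though no move went near them.

No check failed or disagreed. One early batch of moves was refused because the rows left out some values. The arm did not move, and I retyped them.

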